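# Roll a row of brass scales home with a sprung roller

## Robot

A 6-joint arm with a two-finger parallel gripper is mounted at the origin on the work surface. World frame = base frame: x ahead of the robot, y to its left, z up, the work surface at z = 0. Lengths are in mm, angles in rad, forces in N, time in s.
With the tool pointing down it reaches from about 275 to 1000 mm from the base axis. Payload 8.4 kg.
Tool frame: the origin (TCP) lies on the mounting face of the last link; the fingertips stand 173 mm ahead of it and the grasp point (between the pads) lies 155 mm ahead of it; z points along the fingers, y is the line along which they close (so a half turn about z gives the same grasp; the last joint's range is limited). The gripper opens to 85 mm and grips with 20 to 120 N. Pads are 22 mm wide; open, the fingers measure 114 mm over their backs; the gripper's body (76 mm by 85 mm) begins 54 mm behind the grasp point. The pads swing forward as they close: fully open they stand 13 mm farther back than shut.
Start: joints at [-1.105, 0.353, 1.633, -0, 1.155, -0.002], TCP at [281.827, -557.856, 404.681] pointing down, gripper open.
Joint ranges: [-2.63, 2.63], [-0.92, 2.1], [0.06, 2.66], [-1.3, 4.44], [0, 2.69], [-3.02, 3.02]. Speed limits (rad/s): [2.22, 2.22, 2.79, 3.14, 3.14, 3.14].

## Interface

Orientations are given as [roll, pitch, yaw] about the fixed x, y, z axes, in that order (R = Rz(yaw) Ry(pitch) Rx(roll)).
In Python, from rig import r gives the robot as it stands.
- The arm moves only by the tool apply_moves, never from a script. Its argument "deltas" is a list of rows, each an object with "claw": the gripper command: -1 is fully open, 1 is shut, values between are in proportion; "delta_pos": the shift along the tool's x, y, z in cm, a list of three; "yaw": the turn about the tool's z in rad. In form: [{"claw": claw, "delta_pos": [tx, ty, tz], "yaw": yaw}, ...]. A call has 1 to 8 rows; each row shifts and turns the commanded pose from where the row before left it, along the tool's axes as they then stand; what a row does not reach is not made up. A row lasts 1/8 s, in which the tool goes at most 62.5 mm and 10.7 degrees, less where a joint would pass 70% of its speed; a pose out of reach is approached as far as the arm can. A call with a gripper value outside its range is refused whole. The fingers move at their own pace and stop on an object; "grip_force" is the grip in N (left out, the last holds). Time passes only in rows, so rows that do not move let the fingers close. It gives the time, the measured TCP pose, the force, the opening and the grip force at its end, in the units of the state.
- r.sense(): the state, without advancing time (a new reading comes with each control period).
- r.grab_frame(name): name is "scene" or "top" or "wrist"; returns a dict with "img" (480x640x3 uint8, blue, green, red), "z_map" (480x640 float32, mm along the optical axis (not along the pixel's ray), 0 where there is no reading), "fx", "fy", "cx", "cy" (pixels), "dist" ([k1, k2, p1, p2, k3] as OpenCV has them; the pictures are not rectified), "eye" and "rotation" of the camera in the world; the wrist camera has in their place "T_tool_cam" (4x4, takes a point from camera to tool coordinates, whose origin is the TCP and whose axes are the flange's). Camera axes: x right, y up, looking along -z (the intrinsics and any distortion apply to the point x, -y, -z); pixel columns grow to the right and rows downward; lengths in mm; the calibration is good to about 2 mm. A picture is of the moment at which its call begins: read the wrist's pose just before it.
- r.sign_off(): hands the job in; it is judged then, once.
The state is a dict: "clock": time; "qpos": joint angles; "qvel": joint speeds; "joint_efforts": joint torques, N m; "eef_pos": TCP position; "tcp_rot": TCP orientation; "contact_force": force on the tool from outside, world axes, zero at the start; "wrist_torque": the same for the moment, N m; "opening": opening from 0.0 (shut) to 1.0 (fully open); "grasp_force": force on a finger pad.
Only numpy, scipy, OpenCV 4.12 (cv2) and the standard library are available. Lean on these libraries where they do the work, as an engineer would, in place of code of your own. Each camera call takes 0.05 s, during which the arm holds its last target. There are 200 camera calls.

## Task

Take the orange-handled sprung roller out of its rest and roll the row of six raised brass scales down flush into the black bed of the former: one steady, unbroken stroke that starts at the end with the red dot and runs to the far end, without lifting off, pressing hard enough that every scale goes fully home but never so hard that the sprung wheel bottoms out. Then stand the roller back upright in its rest and let go. Press the scales with the wheel only, and leave the bead dish, the black cuff ring and the wire spool where they are.

Things in the scene. Friction and masses are not known exactly. Their poses are not given: they have to be found in the camera images.
- roller: the hand tool, 116 mm tall, about 0.21 kg, upright in its rest at the start. Origin: lowest point of its brass wheel with the spring relaxed; z up along the handle, x the direction in which the wheel rolls (either way), y the axle. The free-turning wheel is 36 mm in diameter, 16 mm wide, in a yoke 24 mm wide (y). A steel shoulder plate 50 x 50 mm spans z = 50 to 58 mm.
- roller_grip (a point): middle of the roller's orange square grip, 28 x 28 mm, which runs from z = 58 to 112 mm above the roller's origin (this point: z = 83 mm); axes as the roller's. Grasp it from above on either pair of faces; the fingertips can come down on to the shoulder plate, which then carries the push.
- plunger (a joint): how far the wheel and yoke have been pushed up into the roller against its spring: 0 relaxed, 0.007 m bottomed out. The spring takes about 2.5 N per mm (0.5 N more for the weight of wheel and yoke), so 10 N is about 4 mm.
- former: fixed jig: aluminium base 190 x 64 mm carrying a black bed 174 x 44 mm with six brass scales in a row along its middle. Origin: centre of the base's underside; z up, x along the row from the end with the red dot to the far end, y across. Scales 1 to 6 are centred at x = -50, -30, -10, 10, 30, 50 mm, each 18 mm long (x), 32 mm wide (y). A raised scale stands up to 5 mm above the bed, a home one 1 mm.
- row_start (a point): the point of the former's base (underside) below the centre of the red dot, x = -76 mm in its frame; about 27 mm of bare bed lie there before scale 1, and as much behind scale 6. The bed's height and slope change every time and are NOT part of these poses: at mid-row its top is 44 to 58 mm above the former's origin, and it slopes up or down along x by up to 0.12 rad. Find it by touch or sight.
- scale1 (a joint): how far brass scale 1 (counted from the red dot) has been pushed down: 0 to about 0.0008 m at the start, 0.004 m fully home. It moves straight down when pressed with more than about 6 N and stays where it is left.
- scale2 (a joint): how far brass scale 2 (counted from the red dot) has been pushed down: 0 to about 0.0008 m at the start, 0.004 m fully home. It moves straight down when pressed with more than about 6 N and stays where it is left.
- scale3 (a joint): how far brass scale 3 (counted from the red dot) has been pushed down: 0 to about 0.0008 m at the start, 0.004 m fully home. It moves straight down when pressed with more than about 6 N and stays where it is left.
- scale4 (a joint): how far brass scale 4 (counted from the red dot) has been pushed down: 0 to about 0.0008 m at the start, 0.004 m fully home. It moves straight down when pressed with more than about 6 N and stays where it is left.
- scale5 (a joint): how far brass scale 5 (counted from the red dot) has been pushed down: 0 to about 0.0008 m at the start, 0.004 m fully home. It moves straight down when pressed with more than about 6 N and stays where it is left.
- scale6 (a joint): how far brass scale 6 (counted from the red dot) has been pushed down: 0 to about 0.0008 m at the start, 0.004 m fully home. It moves straight down when pressed with more than about 6 N and stays where it is left.
- rest: fixed tool rest: grey foot 100 x 85 x 8 mm and two upright steel rails, 70 mm long (x) and 11 mm thick, tops 63 mm above the foot's underside, 34 mm apart (y from -17 to 17 mm). The wheel hangs in the gap, rolling direction along the rails, and the shoulder plate lies on the rails. Origin: centre of the foot's underside, z up, x along the rails.
- rest_seat (a point): where the roller's origin is when it stands centred in the rest: 13 mm above the underside of the foot, midway between the rails.
- dish: bystander: loose white bead dish, 84 mm across, 22 mm high; origin at the centre of its underside
- cuff: bystander: loose black cuff ring, 104 mm across, 34 mm high; origin at the centre of its underside
- spool: bystander: loose brass wire spool, 48 mm across, 38 mm high; origin at the centre of its underside
Mind the look-alikes: they are no part of the job. What is meant by the former is not brown, and is the smaller of those in its own colour. What is shaped like the rest but green is not meant.

How it is judged (in metres and radians):
On the way, in this order (a step that is already met when the one before it is completed fails the run):
1. the roller presses the first scale (at the red dot) home while the last three still stand proud (value of joint scale1 above 0.003 m and value of joint each of scale4, scale5, scale6 below 0.002 m and contact force between roller and former above 2 N), for 0.05 s.
2. the roller has pressed scales 1 to 3 home while scales 5 and 6 still stand proud (value of joint each of scale1, scale2, scale3 above 0.003 m and value of joint each of scale5, scale6 below 0.002 m and contact force between roller and former above 2 N), for 0.05 s.
3. all six scales are home under the roller (value of joint each of scale1, scale2, scale3, scale4, scale5, scale6 above 0.003 m and contact force between roller and former above 2 N), for 0.05 s.
At the end, for the whole second after the job is handed in: All six scales pushed down by more than 3 mm of their 4 mm, and the roller released and at rest, upright within 0.1 rad, its shoulder on the rails of its rest (origin within 25 mm sideways and 5 mm in height of the seat point) (value of joint each of scale1, scale2, scale3, scale4, scale5, scale6 above 0.003 m and horizontal distance between roller and rest_seat below 0.025 m and z of roller in the frame of rest_seat between -0.005 and 0.005 m and angle between roller's own z axis and vertical below 0.1 rad and linear speed of roller below 0.02 m/s); the robot touches nothing.
It fails at once if the wheel is lifted off (spring relaxed to under 0.5 mm) after scale 1 is home and before scale 6 is home (value of joint scale1 above 0.003 m and value of joint scale6 below 0.003 m and value of joint plunger below 0.0005 m).
It fails at once if the wheel is pressed so hard that its spring bottoms out (over 6.7 mm) (value of joint plunger above 0.0067 m).
It fails at once if the fingers press on the former or its scales (contact force between the fingers and former above 2 N).
It fails at once if the dish, the cuff or the spool is shifted by more than 20 mm (distance of any of dish, cuff, spool from where it was at the start of the episode above 0.02 m).
It also fails if it takes over 69 s, if anything falls off the work surface, if the arm or the gripper's body presses on something with over 40 N, if the wrist force passes 120 N, or if a joint passes its speed limit or range.

## Working session

There is one attempt and no reset: what is moved stays moved. The work goes in short steps, Python scripts to look and compute and a tool call to move; the robot and the scene stay as the last step left them, time stands still between calls to the robot, and variables do not carry over. Pictures are saved under pics/ and viewed, at most 10 in all, crops included, and the job is handed in when it is done.

Besides the shell and the picture viewer there is one more tool, called in YAML: its name, and indented under it one key for each argument. apply_moves: Moves the arm, as the interface text tells. Its arguments: {"type":"object","properties":{"deltas":{"type":"array"},"grip_force":{"type":"number"}},"required":["deltas"]}

```bash
mkdir -p pics
cat > h.py <<'E'
from rig import r
import numpy as np, cv2
def pts(f, T=None):
    """world (or tool) points for all pixels, HxWx3; nan where none"""
    h,w=f["z_map"].shape
    K=np.array([[f["fx"],0,f["cx"]],[0,f["fy"],f["cy"]],[0,0,1.]])
    u,v=np.meshgrid(np.arange(w),np.arange(h))
    p=cv2.undistortPoints(np.stack([u,v],-1).reshape(-1,1,2).astype(float),K,np.array(f["dist"],float)).reshape(h,w,2)
    z=f["z_map"].astype(float); z[z<=0]=np.nan
    c=np.stack([p[...,0]*z,-p[...,1]*z,-z],-1)
    if T is None: R,t=np.array(f["rotation"]),np.array(f["eye"])
    else: R,t=T[:3,:3],T[:3,3]
    return c@R.T+t
E
python3 - <<'E'
from h import *
s=r.sense(); print(s)
for n in("scene","top"):
    f=r.grab_frame(n); cv2.imwrite(f"pics/{n}0.png",f["img"]); np.savez(f"{n}0.npz",P=pts(f),img=f["img"]); print(n,f["eye"],f["rotation"],f["dist"],f["fx"])
E
```

```text
{'clock': 0.0, 'qpos': array([-1.10538634e+00,  3.53681653e-01,  1.63414228e+00,  2.95711210e-07,
        1.15520854e+00, -2.38907186e-03]), 'qvel': array([ 0.00125599,  0.0002862 , -0.00045985,  0.00122113,  0.000384  ,
       -0.00065395]), 'joint_efforts': array([ 1.03979779e-03, -6.05249262e+01, -3.42070019e+01, -9.17054354e-05,
        9.27429210e-03, -3.37292168e-07]), 'eef_pos': array([ 281.72684091, -557.6374273 ,  403.93709797]), 'tcp_rot': array([-3.14015284e+00, -3.71018767e-06,  4.67798935e-01]), 'contact_force': array([ 0.43511675, -0.36243093, -0.37753912]), 'wrist_torque': array([0.06299875, 0.03659874, 0.02370005]), 'grasp_force': 0.0, 'opening': 1.0024960244416374}Traceback (most recent call last):
  File "<stdin>", line 4, in <module>
  File "h.py", line 13, in pts
    return c@R.T+t
           ~~~~~^~
ValueError: operands could not be broadcast together with shapes (480,640) (3,)
```

```bash
sed -i 's/^import numpy.*/import numpy as np, cv2\nfrom scipy.spatial.transform import Rotation as Ro/; s/R,t=np.array(f\["rotation"\])/R,t=Ro.from_euler("xyz",f["rotation"]).as_matrix()/' h.py
python3 - <<'E'
from h import *
for n in("scene","top"):
    f=r.grab_frame(n); P=pts(f); cv2.imwrite(f"pics/{n}0.png",f["img"]); np.savez(f"{n}0.npz",P=P,img=f["img"]); print(n,f["eye"],f["rotation"],f["dist"],f["fx"],[np.round(P[v,u]) for v,u in((240,320),(400,100),(400,500),(150,320))])
E
```

```text
scene [1024.45835926  513.56051551  658.50876537] [ 0.91490894 -0.00366187  2.38284642] [0.03162336 0.         0.         0.         0.        ] 433.98881481973444 [array([ 427., -104.,    4.]), array([997., -41.,  -0.]), array([510., 420.,   0.]), array([  75., -472.,    2.])]
top [ 481.59634962  -49.43015261 1103.55237967] [ 0.04528198  0.02798943 -1.57273854] [-0.05053554  0.          0.          0.          0.        ] 461.7158357401878 [array([531., -22.,   2.]), array([143., 515.,  -1.]), array([ 150., -447.,   -2.]), array([749., -22.,   1.])]
```

View pics/top0.png

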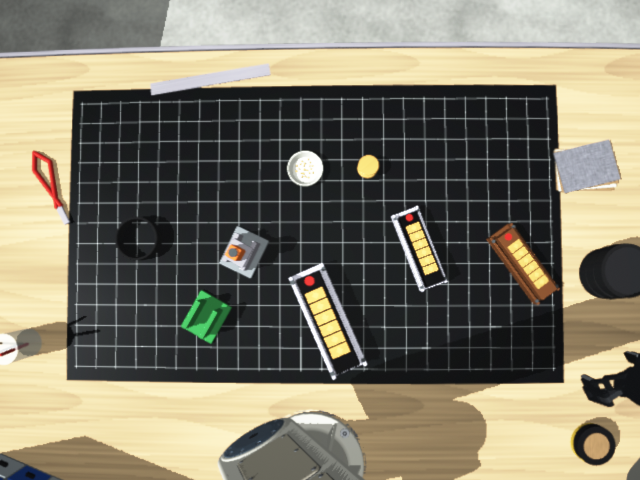

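View pics/scene0.png

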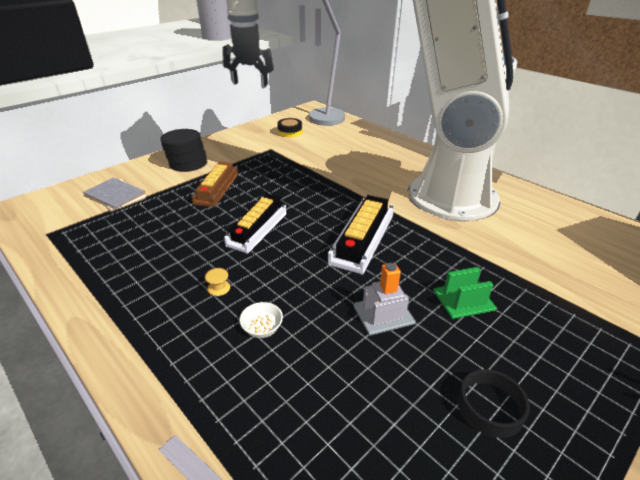

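Candidates in the top view: brown former (522,262), large aluminium former (328,320) and small aluminium former (418,248). The small aluminium one fits (not brown, smaller of its colour), with its red dot at (409,217). The grey rest at (243,250) holds the roller; the green one at (207,317) is the decoy.

Run:
```python
from h import *
d=np.load("top0.npz"); P=d["P"]; im=d["img"]
hsv=cv2.cvtColor(im,cv2.COLOR_BGR2HSV); H,S,V=[hsv[...,i].astype(int) for i in range(3)]
def reg(m,u0,u1,v0,v1):
    k=np.zeros_like(m); k[v0:v1,u0:u1]=1; return m&k&~np.isnan(P[...,2])
red=reg(((H<6)|(H>174))&(S>150)&(V>100),385,455,200,300)
yel=reg((H>15)&(H<32)&(S>90)&(V>120),385,455,200,300)
print("dot",P[red].mean(0),red.sum()); y=P[yel]; print("yel",y.mean(0),len(y))
q=y[:,:2]-y[:,:2].mean(0); w,E=np.linalg.eigh(q.T@q); a=E[:,1]; a*=np.sign(a@(y.mean(0)-P[red].mean(0))[:2]); print("axis",a,"yaw",np.arctan2(a[1],a[0]),"ext",np.ptp(q@a),np.ptp(q@E[:,0]))
A=np.c_[q@a,np.ones(len(q))]; print("slope",np.linalg.lstsq(A,y[:,2],rcond=None)[0])
org=reg((H>5)&(H<16)&(S>150)&(V>100),215,270,225,280); o=P[org]; 
t=o[o[:,2]>115]; print("orange",o[:,2].max(),t.mean(0),len(t))
# former whole (z>20) rectangle
def rect(u0,u1,v0,v1,zlo,zhi):
    m=reg((P[...,2]>zlo)&(P[...,2]<zhi),u0,u1,v0,v1); print(cv2.minAreaRect(P[m][:,:2].astype(np.float32)),m.sum())
rect(385,455,200,300,10,90); rect(385,455,200,300,35,90)
rect(212,275,220,282,4,16); rect(212,275,220,282,50,90)
for n,a in(("dish",(280,330,145,190)),("spool",(352,385,150,185)),("cuff",(110,180,212,262))):
    m=reg(P[...,2]>8,*a); print(n,P[m].mean(0))
c=cv2.resize(im[190:310,200:460],None,fx=3,fy=3,interpolation=cv2.INTER_CUBIC); cv2.imwrite("pics/crop0.png",c)
```

```text
dot [ 580.59377392 -227.10045944   44.51626858] 44
yel [ 509.62251686 -252.96171445   54.1372571 ] 775
axis [-0.93585253 -0.3523919 ] yaw -2.781466924158414 ext 119.81049157208912 34.35634797140514
slope [ 0.08336024 54.1372571 ]
orange 127.22481059546044 [501.05756484 153.73454043 122.47445974] 49
((509.6278076171875, -253.3387451171875), (190.54754638671875, 65.71198272705078), 20.918493270874023) 2270
((509.6314697265625, -253.14193725585938), (174.16416931152344, 45.34455871582031), 20.741071701049805) 1556
((508.0398254394531, 161.65060424804688), (143.552001953125, 147.37359619140625), 1.0282530784606934) 722
((503.19573974609375, 161.9580535888672), (56.32691955566406, 69.5261459350586), 64.8975830078125) 444
dish [705.47973354  16.6813742   16.5513901 ]
spool [ 704.48894113 -134.20853078   37.21503527]
cuff [536.11951232 415.68666719  26.5610182 ]
```

View pics/crop0.png

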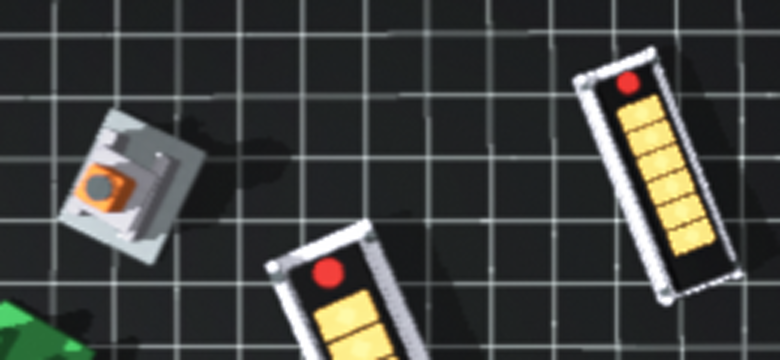

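The crop confirms it: the small aluminium former (red dot at its upper end, 628,82) measures 190 x 65 mm, and the roller stands in the grey rest (orange grip at 105,187). Moving above the rest.

apply_moves:
  deltas:
    - {"claw": -1,"delta_pos": [3.71,-3.85,0],"yaw": 0}
    - {"claw": -1,"delta_pos": [3.71,-3.85,0],"yaw": 0}
    - {"claw": -1,"delta_pos": [3.71,-3.85,0],"yaw": 0}
    - {"claw": -1,"delta_pos": [3.71,-3.85,0],"yaw": 0}
    - {"claw": -1,"delta_pos": [3.71,-3.85,0],"yaw": 0}
    - {"claw": -1,"delta_pos": [3.71,-3.85,0],"yaw": 0}
    - {"claw": -1,"delta_pos": [3.71,-3.85,0],"yaw": 0}
    - {"claw": -1,"delta_pos": [3.71,-3.85,0],"yaw": 0}

```text
clock: 1.15
eef_pos: [408.0, -147.5, 404.8]
tcp_rot: [3.141, -0.0, 0.468]
contact_force: [-0.9, 0.3, -1.5]
opening: 1.001
grasp_force: 0.0
```

apply_moves:
  deltas:
    - {"claw": -1,"delta_pos": [3.71,-3.85,0],"yaw": 0}
    - {"claw": -1,"delta_pos": [3.71,-3.85,0],"yaw": 0}
    - {"claw": -1,"delta_pos": [3.71,-3.85,0],"yaw": 0}
    - {"claw": -1,"delta_pos": [3.71,-3.85,0],"yaw": 0}
    - {"claw": -1,"delta_pos": [3.71,-3.85,0],"yaw": 0}
    - {"claw": -1,"delta_pos": [3.71,-3.85,0],"yaw": 0}
    - {"claw": -1,"delta_pos": [0,0,0],"yaw": -0.167}
    - {"claw": -1,"delta_pos": [0,0,0],"yaw": -0.167}

```text
clock: 2.15
eef_pos: [502.3, 158.3, 404.2]
tcp_rot: [-3.141, 0.001, 0.809]
contact_force: [0.6, -0.1, 0.2]
opening: 1.0
grasp_force: 0.0
```

apply_moves:
  deltas:
    - {"claw": -1,"delta_pos": [0,0,0],"yaw": -0.167}
    - {"claw": -1,"delta_pos": [0,0,0],"yaw": -0.167}
    - {"claw": -1,"delta_pos": [0,0,0],"yaw": 0}

```text
clock: 2.52
eef_pos: [502.3, 157.5, 404.5]
tcp_rot: [-3.141, 0.0, 1.135]
contact_force: [-0.5, -0.3, -0.1]
opening: 1.002
grasp_force: 0.0
```

```bash
cat >> h.py <<'E'
def Ttool(s):
    T=np.eye(4); T[:3,:3]=Ro.from_euler("xyz",s["tcp_rot"]).as_matrix(); T[:3,3]=s["eef_pos"]; return T
def wrist(name):
    s=r.sense(); f=r.grab_frame("wrist"); cv2.imwrite(f"pics/{name}.png",f["img"])
    P=pts(f,Ttool(s)@np.array(f["T_tool_cam"])); np.savez(name+".npz",P=P,img=f["img"]); return s,f,P
def clocks(s): print("t",round(s["clock"],2),"pos",np.round(s["eef_pos"],1),"rot",np.round(s["tcp_rot"],4),"F",np.round(s["contact_force"],1),"open",round(s["opening"],3),"g",round(s["grasp_force"],1))
E
python3 - <<'E'
from h import *
s,f,P=wrist("w1"); clocks(s); print(s["qpos"])
im=f["img"];hsv=cv2.cvtColor(im,cv2.COLOR_BGR2HSV); H,S,V=[hsv[...,i].astype(int) for i in range(3)]
o=(H>5)&(H<18)&(S>120)&(V>80)&~np.isnan(P[...,2])
for zlo,zhi in((50,75),(110,140)):
    m=(P[...,2]>zlo)&(P[...,2]<zhi); print(zlo,cv2.minAreaRect(P[m][:,:2].astype(np.float32)),m.sum(),np.median(P[m],0))
m=o&(P[...,2]>118); print("orange",cv2.minAreaRect(P[m][:,:2].astype(np.float32)),P[m].mean(0),m.sum())
E
```

```text
t 2.52 pos [502.3 157.5 404.5] rot [-3.1412e+00  3.0000e-04  1.1347e+00] F [-0.5 -0.3 -0.1] open 1.002 g 0.0
[3.00927131e-01 2.00022501e-01 1.84309422e+00 2.42346428e-05
 1.09893249e+00 7.36963747e-01]
50 ((387.5665283203125, 63.841827392578125), (345.60931396484375, 613.52490234375), 59.25897979736328) 10223 [403.61538404  71.76903347  61.50265171]
110 ((499.3908386230469, 161.8492889404297), (28.101673126220703, 27.911495208740234), 60.97007751464844) 1482 [500.54399781 164.1747103  123.4482109 ]
orange ((499.47869873046875, 161.70957946777344), (27.938480377197266, 27.62887954711914), 60.94988250732422) [500.45771526 163.0411705  122.59687531] 688
```

View pics/w1.png

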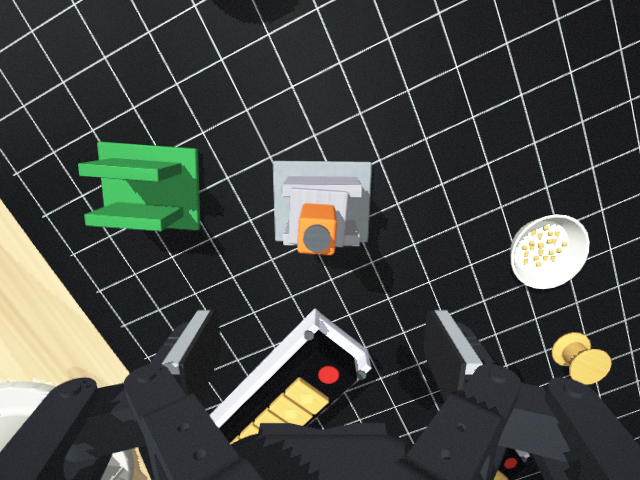

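The wrist view shows the roller's grip at (317,230) in the grey rest at (322,203), the green decoy at left and the small former below. Next I measure the rest's pose for the return.

Run:
```python
from h import *
d=np.load("w1.npz");P=d["P"]
k=np.zeros(P.shape[:2],bool); k[150:265,262:385]=1
k&=np.hypot(P[...,0]-500,P[...,1]-162)<75
for a,b in((-2,3),(5,12),(59,66),(67,75),(118,135)):
    m=k&(P[...,2]>a)&(P[...,2]<b); q=P[m]
    print(a,b,[np.round(x,1) for x in cv2.minAreaRect(q[:,:2].astype(np.float32))],m.sum(),np.round(np.median(q,0),1))
```

```text
-2 3 [array([500.1, 151.4]), array([124.5, 132.6]), np.float64(65.0)] 3905 [500.  154.1  -1. ]
5 12 [array([502.8, 161. ]), array([84.1, 99.7]), np.float64(64.3)] 2918 [520.8 176.7   6.2]
59 66 [array([503. , 160.6]), array([56.1, 69.7]), np.float64(64.3)] 847 [516.8 173.4  61.1]
67 75 [array([499.3, 161.8]), array([49.9, 49.9]), np.float64(61.0)] 1642 [506.3 171.3  69.1]
118 135 [array([499.4, 161.8]), array([27.9, 27.9]), np.float64(60.9)] 1390 [500.2 163.4 123.6]
```

apply_moves:
  deltas:
    - {"claw": -1,"delta_pos": [0.27,-0.44,0],"yaw": 0}
    - {"claw": -1,"delta_pos": [0,0,5],"yaw": 0.07}
    - {"claw": -1,"delta_pos": [0,0,5],"yaw": 0}
    - {"claw": -1,"delta_pos": [0,0,3],"yaw": 0}
    - {"claw": -1,"delta_pos": [0,0,2],"yaw": 0}
    - {"claw": -1,"delta_pos": [0,0,0],"yaw": 0}
  grip_force: 20

```text
clock: 3.32
eef_pos: [498.8, 161.7, 253.4]
tcp_rot: [-3.139, 0.002, 1.064]
contact_force: [0.6, -0.5, -0.1]
opening: 1.0
grasp_force: 0.0
```

apply_moves:
  deltas:
    - {"claw": 1,"delta_pos": [0,0,0],"yaw": 0}
    - {"claw": 1,"delta_pos": [0,0,0],"yaw": 0}
    - {"claw": 1,"delta_pos": [0,0,0],"yaw": 0}
    - {"claw": 1,"delta_pos": [0,0,0],"yaw": 0}
    - {"claw": 1,"delta_pos": [0,0,0],"yaw": 0}
    - {"claw": 1,"delta_pos": [0,0,0],"yaw": 0}

```text
clock: 4.08
eef_pos: [499.8, 161.9, 255.4]
tcp_rot: [3.141, -0.001, 1.066]
contact_force: [-0.9, -0.5, 7.1]
opening: 0.323
grasp_force: 23.3
```

apply_moves:
  deltas:
    - {"claw": 1,"delta_pos": [0,0,0.1],"yaw": 0}
    - {"claw": 1,"delta_pos": [0,0,0],"yaw": 0}

```text
clock: 4.32
eef_pos: [499.8, 161.8, 255.4]
tcp_rot: [3.141, -0.001, 1.066]
contact_force: [-5.2, -2.0, 20.2]
opening: 0.327
grasp_force: 25.0
```

apply_moves:
  deltas:
    - {"claw": 1,"delta_pos": [0,0,0.3],"yaw": 0}
    - {"claw": 1,"delta_pos": [0,0,0],"yaw": 0}
    - {"claw": 1,"delta_pos": [0,0,0],"yaw": 0}

```text
clock: 4.7
eef_pos: [500.0, 162.2, 253.4]
tcp_rot: [3.141, -0.002, 1.065]
contact_force: [-8.2, -0.5, 31.6]
opening: 0.324
grasp_force: 26.4
```

apply_moves:
  deltas:
    - {"claw": 0.15,"delta_pos": [0,0,0],"yaw": 0}
    - {"claw": 0.15,"delta_pos": [0,0,0],"yaw": 0}
    - {"claw": 0.15,"delta_pos": [0,0,0],"yaw": 0}

```text
clock: 5.08
eef_pos: [499.4, 161.7, 250.5]
tcp_rot: [-3.141, 0.0, 1.066]
contact_force: [0.4, -1.2, 1.1]
opening: 0.424
grasp_force: 0.0
```

apply_moves:
  deltas:
    - {"claw": 0.15,"delta_pos": [0,0,0.2],"yaw": 0}
    - {"claw": 0.15,"delta_pos": [0,0,0.2],"yaw": 0}
    - {"claw": 0.15,"delta_pos": [0,0,0],"yaw": 0}

```text
clock: 5.45
eef_pos: [499.4, 161.7, 246.3]
tcp_rot: [-3.141, 0.0, 1.066]
contact_force: [0.3, 0.3, -1.0]
opening: 0.424
grasp_force: 0.0
```

apply_moves:
  deltas:
    - {"claw": 0.15,"delta_pos": [0,0,0.15],"yaw": 0}
    - {"claw": 0.15,"delta_pos": [0,0,0],"yaw": 0}

```text
clock: 5.7
eef_pos: [499.5, 161.7, 245.1]
tcp_rot: [-3.141, 0.0, 1.066]
contact_force: [-0.3, -0.1, 0.5]
opening: 0.425
grasp_force: 0.0
```

apply_moves:
  deltas:
    - {"claw": 0.15,"delta_pos": [0,0,0.1],"yaw": 0}
    - {"claw": 0.15,"delta_pos": [0,0,0],"yaw": 0}

```text
clock: 5.95
eef_pos: [499.5, 161.7, 244.2]
tcp_rot: [-3.142, 0.0, 1.066]
contact_force: [-0.7, -0.1, -1.0]
opening: 0.423
grasp_force: 0.0
```

apply_moves:
  deltas:
    - {"claw": 0.15,"delta_pos": [0,0,0.1],"yaw": 0}
    - {"claw": 0.15,"delta_pos": [0,0,0.05],"yaw": 0}
    - {"claw": 0.15,"delta_pos": [0,0,0],"yaw": 0}

```text
clock: 6.32
eef_pos: [499.6, 161.8, 243.4]
tcp_rot: [3.141, -0.0, 1.066]
contact_force: [-2.8, -0.8, 9.7]
opening: 0.427
grasp_force: 4.8
```

apply_moves:
  deltas:
    - {"claw": 1,"delta_pos": [0,0,0],"yaw": 0}
    - {"claw": 1,"delta_pos": [0,0,0],"yaw": 0}
    - {"claw": 1,"delta_pos": [0,0,0],"yaw": 0}
    - {"claw": 1,"delta_pos": [0,0,0],"yaw": 0}

```text
clock: 6.82
eef_pos: [500.2, 161.9, 244.1]
tcp_rot: [3.14, -0.002, 1.066]
contact_force: [-2.8, 0.7, 16.2]
opening: 0.326
grasp_force: 34.6
```

apply_moves:
  deltas:
    - {"claw": 1,"delta_pos": [0,0,0],"yaw": 0}
    - {"claw": 1,"delta_pos": [0,0,0],"yaw": 0}
    - {"claw": 1,"delta_pos": [0,0,-0.5],"yaw": 0}
    - {"claw": 1,"delta_pos": [0,0,-1],"yaw": 0}
    - {"claw": 1,"delta_pos": [0,0,-2.5],"yaw": 0}
    - {"claw": 1,"delta_pos": [0,0,-3],"yaw": 0}
    - {"claw": 1,"delta_pos": [0,0,-2],"yaw": 0}
    - {"claw": 1,"delta_pos": [0,0,0],"yaw": 0}
  grip_force: 90

```text
clock: 7.82
eef_pos: [500.0, 161.9, 334.2]
tcp_rot: [3.14, -0.002, 1.066]
contact_force: [-1.2, -0.1, -1.8]
opening: 0.319
grasp_force: 95.7
```

Run:
```python
from h import *
s,f,P=wrist("w2"); clocks(s)
f=r.grab_frame("scene"); c=f["img"]; P=pts(f)
H,S,V=[cv2.cvtColor(c,cv2.COLOR_BGR2HSV)[...,i].astype(int) for i in range(3)]
m=(H>5)&(H<16)&(S>150)&(V>100)&(np.hypot(P[...,0]-500,P[...,1]-162)<40)
v,u=np.nonzero(m); print(u.min(),u.max(),v.min(),v.max()); u0,v0=int(u.mean()),int(v.mean())
cv2.imwrite("pics/s2.png",cv2.resize(c[v0-70:v0+80,u0-100:u0+100],None,fx=4,fy=4,interpolation=cv2.INTER_CUBIC))
```

```text
t 7.83 pos [500.  161.9 334.2] rot [ 3.1396e+00 -2.2000e-03  1.0658e+00] F [-1.2 -0.1 -1.8] open 0.319 g 95.7
389 406 229 257
```

View pics/s2.png

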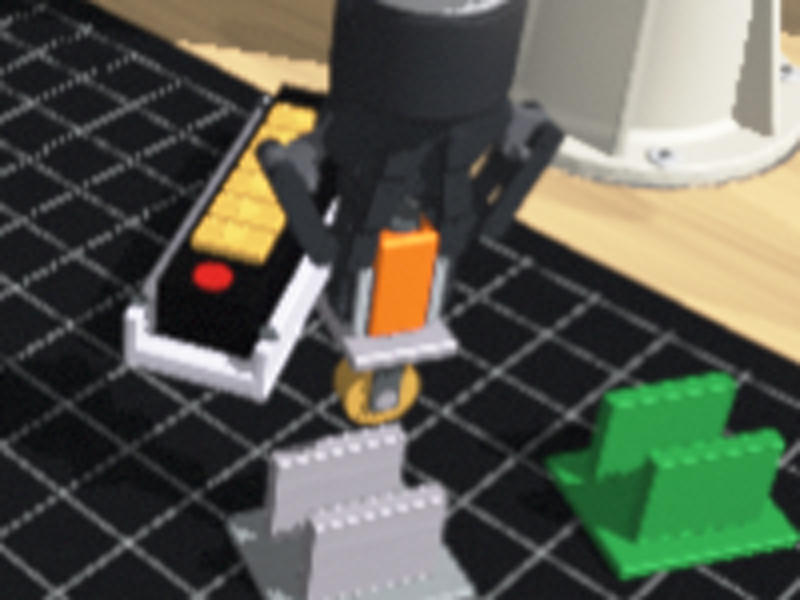

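The scene crop shows the roller hanging upright, clear of the rest: wheel at (380,390), fingertips on the shoulder plate. Next the bed's height and slope from the depth maps.

Run:
```python
from h import *
th=np.deg2rad(20.8-180); a=np.array([np.cos(th),np.sin(th)]); n=np.array([-a[1],a[0]]); c=np.array([509.6,-253.2])
for nm in("top0","scene0"):
    d=np.load(nm+".npz");P=d["P"];hsv=cv2.cvtColor(d["img"],cv2.COLOR_BGR2HSV)
    X=(P[...,:2]-c)@a; Y=(P[...,:2]-c)@n; Z=P[...,2]
    ye=(hsv[...,0]>15)&(hsv[...,0]<32)&(hsv[...,1]>90)
    for k,m in(("bed",(abs(X)<82)&(abs(Y)<19.5)&((abs(Y)>17.5)|(abs(X)>64))&~ye&(Z>35)),("scales",(abs(X)<56)&(abs(Y)<13)&ye&(Z>35)),("mat",(abs(X)<140)&(abs(Y)<80)&(Z<8))):
        x,y,z=X[m],Y[m],Z[m]
        for _ in range(4):
            A=np.c_[np.ones_like(x),x,y]; s=np.linalg.lstsq(A,z,rcond=None)[0]; e=abs(z-A@s); g=e<max(1.0,2*e.std()); x,y,z=x[g],y[g],z[g]
        print(nm,k,np.round(s,4),len(x),round(e.std(),2))
    for xs in(-76,-50,-30,-10,10,30,50,72):
        m=(abs(X-xs)<6)&(abs(Y)<10); print(xs,np.round(np.median(Z[m]),1),end="; ")
    print()
print("start x=-78:",c-78*a,"end x=68",c+68*a)
```

```text
top0 bed [5.02244e+01 8.50000e-02 1.49000e-02] 116 0.27
top0 scales [ 5.44819e+01  8.03000e-02 -5.00000e-03] 216 0.3
top0 mat [-0.1701 -0.0004 -0.0012] 2009 0.29
-76 44.8; -50 50.3; -30 52.3; -10 53.7; 10 55.6; 30 57.1; 50 59.6; 72 56.3; 
scene0 bed [ 5.20302e+01  8.73000e-02 -3.80000e-03] 72 0.28
scene0 scales [5.61867e+01 8.42000e-02 5.00000e-04] 156 0.28
scene0 mat [ 1.518e+00  1.600e-03 -1.000e-03] 1287 0.29
-76 45.5; -50 52.2; -30 53.4; -10 55.2; 10 57.2; 30 58.2; 50 61.2; 72 57.7; 
start x=-78: [ 582.51640276 -225.50165693] end x=68 [ 446.03185401 -277.34727344]
```

apply_moves:
  deltas:
    - {"claw": 1,"delta_pos": [-3.74,3.244,0],"yaw": 0}
    - {"claw": 1,"delta_pos": [-3.74,3.244,0],"yaw": 0}
    - {"claw": 1,"delta_pos": [-3.74,3.244,0],"yaw": 0}
    - {"claw": 1,"delta_pos": [-3.74,3.244,0],"yaw": 0}
    - {"claw": 1,"delta_pos": [-3.74,3.244,0],"yaw": 0}
    - {"claw": 1,"delta_pos": [-3.74,3.244,0],"yaw": 0}
    - {"claw": 1,"delta_pos": [-3.74,3.244,0],"yaw": 0}
    - {"claw": 1,"delta_pos": [-3.74,3.244,0],"yaw": 0}

```text
clock: 8.93
eef_pos: [581.6, -227.2, 331.0]
tcp_rot: [-3.139, 0.0, 1.066]
contact_force: [0.1, 0.6, -1.0]
opening: 0.316
grasp_force: 95.5
```

apply_moves:
  deltas:
    - {"claw": 1,"delta_pos": [0,0,0],"yaw": -0.1736}
    - {"claw": 1,"delta_pos": [0,0,0],"yaw": -0.1736}
    - {"claw": 1,"delta_pos": [0,0,0],"yaw": -0.1736}
    - {"claw": 1,"delta_pos": [0,0,1],"yaw": -0.1736}
    - {"claw": 1,"delta_pos": [0,0,1],"yaw": -0.1736}
    - {"claw": 1,"delta_pos": [0,0,1],"yaw": 0}
    - {"claw": 1,"delta_pos": [0,0,0],"yaw": 0}
    - {"claw": 1,"delta_pos": [0,0,0],"yaw": 0}

```text
clock: 9.93
eef_pos: [582.0, -225.7, 302.6]
tcp_rot: [-3.141, -0.0, 1.932]
contact_force: [-0.0, 0.6, -1.3]
opening: 0.319
grasp_force: 95.6
```

Run:
```python
from h import *
s=r.sense(); clocks(s); print(s["qpos"])
c=np.array([509.6,-253.2]); th=np.deg2rad(20.8-180); a=np.array([np.cos(th),np.sin(th)])
d=s["eef_pos"][:2]-c; print("former xy",d@a,d@[-a[1],a[0]])
c=r.grab_frame("scene")["img"]; cv2.imwrite("pics/s3.png",cv2.resize(c[150:300,180:380],None,fx=4,fy=4,interpolation=cv2.INTER_CUBIC))
```

```text
t 9.93 pos [ 582.  -225.7  302.6] rot [-3.1414e+00 -2.0000e-04  1.9317e+00] F [-0.   0.6 -1.3] open 0.319 g 95.6
[-3.72326124e-01  4.60609088e-01  1.71996032e+00  3.66099164e-06
  9.61269309e-01 -7.33197803e-01]
former xy -77.42716551564969 -0.03539018233310488
```

View pics/s3.png

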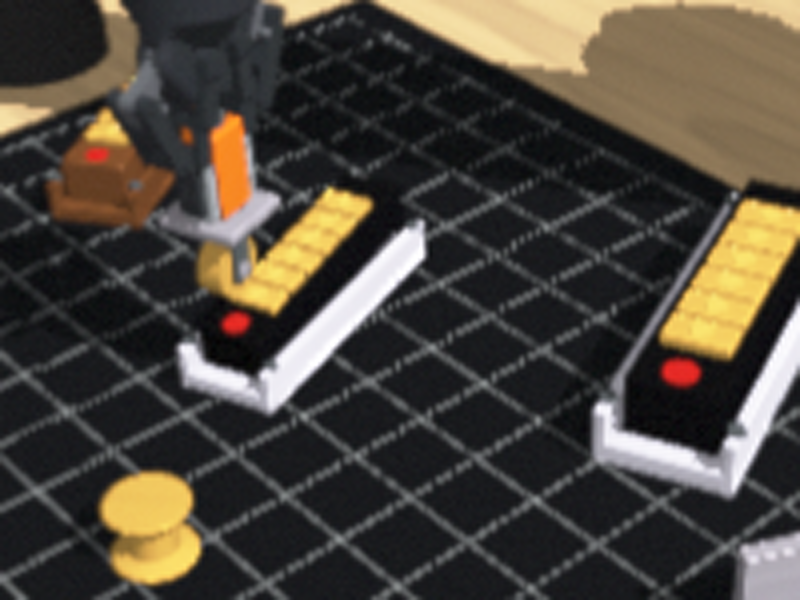

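The crop shows the wheel (228,265) aligned with the row, above the red dot (236,322). Now descending to touch the bare bed.

apply_moves:
  deltas:
    - {"claw": 1,"delta_pos": [0,0,1.2],"yaw": 0}
    - {"claw": 1,"delta_pos": [0,0,1.0],"yaw": 0}
    - {"claw": 1,"delta_pos": [0,0,0.2],"yaw": 0}
    - {"claw": 1,"delta_pos": [0,0,0],"yaw": 0}
    - {"claw": 1,"delta_pos": [0,0,0],"yaw": 0}

```text
clock: 10.6
eef_pos: [582.0, -225.8, 278.9]
tcp_rot: [3.141, 0.0, 1.934]
contact_force: [0.5, -0.6, -1.2]
opening: 0.32
grasp_force: 95.6
```

apply_moves:
  deltas:
    - {"claw": 1,"delta_pos": [0,0,0.2],"yaw": 0}
    - {"claw": 1,"delta_pos": [0,0,0],"yaw": 0}
    - {"claw": 1,"delta_pos": [0,0,0],"yaw": 0}

```text
clock: 10.98
eef_pos: [581.9, -225.7, 276.7]
tcp_rot: [3.142, 0.0, 1.934]
contact_force: [0.7, 0.3, -0.9]
opening: 0.318
grasp_force: 95.6
```

apply_moves:
  deltas:
    - {"claw": 1,"delta_pos": [0,0,0.2],"yaw": 0}
    - {"claw": 1,"delta_pos": [0,0,0],"yaw": 0}
    - {"claw": 1,"delta_pos": [0,0,0],"yaw": 0}

```text
clock: 11.35
eef_pos: [582.0, -225.7, 274.9]
tcp_rot: [3.141, 0.0, 1.934]
contact_force: [0.8, 0.8, 0.2]
opening: 0.316
grasp_force: 95.8
```

apply_moves:
  deltas:
    - {"claw": 1,"delta_pos": [0,0,0.2],"yaw": 0}
    - {"claw": 1,"delta_pos": [0,0,0],"yaw": 0}
    - {"claw": 1,"delta_pos": [0,0,0],"yaw": 0}

```text
clock: 11.72
eef_pos: [582.2, -225.7, 273.0]
tcp_rot: [3.141, 0.0, 1.934]
contact_force: [-0.2, 1.0, 4.3]
opening: 0.32
grasp_force: 96.5
```

Run:
```python
from h import *
z=[]
for i in range(6):
    s=r.sense(); z.append(np.r_[s["eef_pos"],s["contact_force"]]); r.grab_frame("wrist")
print(np.round(np.mean(z,0),2),np.round(np.std(z,0),2)); clocks(s)
```

```text
[ 5.8208e+02 -2.2571e+02  2.7295e+02  7.6000e-01  4.5000e-01  4.7500e+00] [0.05 0.01 0.06 0.59 0.62 0.44]
t 11.97 pos [ 582.  -225.7  272.9] rot [3.1413e+00 4.0000e-04 1.9339e+00] F [ 0.9 -0.7  5.1] open 0.323 g 96.6
```

apply_moves:
  deltas:
    - {"claw": 1,"delta_pos": [0,0,0.1],"yaw": 0}
    - {"claw": 1,"delta_pos": [0,0,0],"yaw": 0}
    - {"claw": 1,"delta_pos": [0,-0.25,-0.021],"yaw": 0}
    - {"claw": 1,"delta_pos": [0,-0.25,-0.021],"yaw": 0}
    - {"claw": 1,"delta_pos": [0,-0.25,-0.021],"yaw": 0}

```text
clock: 12.65
eef_pos: [575.4, -228.3, 272.8]
tcp_rot: [3.14, 0.001, 1.933]
contact_force: [3.6, 2.7, 6.5]
opening: 0.316
grasp_force: 97.1
```

apply_moves:
  deltas:
    - {"claw": 1,"delta_pos": [0,-0.25,-0.021],"yaw": 0}
    - {"claw": 1,"delta_pos": [0,-0.25,-0.021],"yaw": 0}
    - {"claw": 1,"delta_pos": [0,-0.25,-0.021],"yaw": 0}
    - {"claw": 1,"delta_pos": [0,-0.25,-0.021],"yaw": 0}

```text
clock: 13.15
eef_pos: [566.0, -231.8, 273.8]
tcp_rot: [3.14, 0.001, 1.934]
contact_force: [1.6, 1.1, 8.2]
opening: 0.32
grasp_force: 97.2
```

apply_moves:
  deltas:
    - {"claw": 1,"delta_pos": [0,-0.25,-0.021],"yaw": 0}
    - {"claw": 1,"delta_pos": [0,-0.25,-0.021],"yaw": 0}
    - {"claw": 1,"delta_pos": [0,-0.25,-0.021],"yaw": 0}
    - {"claw": 1,"delta_pos": [0,-0.25,-0.021],"yaw": 0}

```text
clock: 13.65
eef_pos: [556.6, -235.4, 274.6]
tcp_rot: [3.14, 0.001, 1.934]
contact_force: [4.0, 2.3, 8.0]
opening: 0.317
grasp_force: 97.4
```

apply_moves:
  deltas:
    - {"claw": 1,"delta_pos": [0,-0.25,-0.021],"yaw": 0}
    - {"claw": 1,"delta_pos": [0,-0.25,-0.021],"yaw": 0}
    - {"claw": 1,"delta_pos": [0,-0.25,-0.021],"yaw": 0}
    - {"claw": 1,"delta_pos": [0,-0.25,-0.021],"yaw": 0}

```text
clock: 14.15
eef_pos: [547.2, -238.9, 275.4]
tcp_rot: [3.14, 0.001, 1.934]
contact_force: [1.0, 0.6, 8.1]
opening: 0.318
grasp_force: 97.4
```

```bash
cat > chk.py <<'E'
from h import *
c=np.array([509.6,-253.2]); th=np.deg2rad(20.8-180); a=np.array([np.cos(th),np.sin(th)]);n=np.array([-a[1],a[0]])
for nm in("scene","top"):
    f=r.grab_frame(nm); P=pts(f); P0=np.load(nm+"0.npz")["P"]; hsv=cv2.cvtColor(f["img"],cv2.COLOR_BGR2HSV); ye=(hsv[...,0]>15)&(hsv[...,0]<32)&(hsv[...,1]>90)
    X=(P-0)[...,:2]-c; Z=P[...,2]
    print(nm,[(x,int(m.sum()),round(float(np.median(Z[m]-.0845*(X@a)[m])),1)) for x in(-50,-30,-10,10,30,50) for m in[(abs(X@a-x)<6)&(abs(X@n)<14)&ye&(Z>35)&(Z<70)] if m.sum()>3])
s=r.sense(); clocks(s); d=s["eef_pos"][:2]-c; print(d@a,d@n)
E
python3 chk.py
```

```text
scene [(-50, 56, 53.7), (-30, 13, 53.3), (-10, 18, 56.2), (10, 29, 56.3), (30, 26, 56.1), (50, 30, 56.7)]
top [(30, 13, 53.7), (50, 41, 54.3)]
t 14.25 pos [ 547.  -239.   275.4] rot [3.1406e+00 6.0000e-04 1.9337e+00] F [1.  1.8 7.6] open 0.317 g 97.4
-40.04953553179819 0.02154830577780421
```

Scale 1 and 2 read home and the force is steady; continuing.

apply_moves:
  deltas:
    - {"claw": 1,"delta_pos": [0,-0.25,-0.021],"yaw": 0}
    - {"claw": 1,"delta_pos": [0,-0.25,-0.021],"yaw": 0}
    - {"claw": 1,"delta_pos": [0,-0.25,-0.021],"yaw": 0}
    - {"claw": 1,"delta_pos": [0,-0.25,-0.021],"yaw": 0}
    - {"claw": 1,"delta_pos": [0,-0.25,-0.021],"yaw": 0}
    - {"claw": 1,"delta_pos": [0,-0.25,-0.02],"yaw": 0}

```text
clock: 15.0
eef_pos: [533.6, -244.1, 276.9]
tcp_rot: [3.139, 0.001, 1.933]
contact_force: [2.5, 3.5, 7.9]
opening: 0.315
grasp_force: 97.4
```

apply_moves:
  deltas:
    - {"claw": 1,"delta_pos": [0,-0.25,-0.021],"yaw": 0}
    - {"claw": 1,"delta_pos": [0,-0.25,-0.021],"yaw": 0}
    - {"claw": 1,"delta_pos": [0,-0.25,-0.021],"yaw": 0}
    - {"claw": 1,"delta_pos": [0,-0.25,-0.021],"yaw": 0}
    - {"claw": 1,"delta_pos": [0,-0.25,-0.021],"yaw": 0}
    - {"claw": 1,"delta_pos": [0,-0.25,-0.02],"yaw": 0}

```text
clock: 15.75
eef_pos: [519.2, -249.6, 278.0]
tcp_rot: [3.14, 0.001, 1.934]
contact_force: [3.3, 4.2, 8.0]
opening: 0.313
grasp_force: 97.4
```

apply_moves:
  deltas:
    - {"claw": 1,"delta_pos": [0,-0.25,-0.021],"yaw": 0}
    - {"claw": 1,"delta_pos": [0,-0.25,-0.021],"yaw": 0}
    - {"claw": 1,"delta_pos": [0,-0.25,-0.021],"yaw": 0}
    - {"claw": 1,"delta_pos": [0,-0.25,-0.021],"yaw": 0}
    - {"claw": 1,"delta_pos": [0,-0.25,-0.021],"yaw": 0}
    - {"claw": 1,"delta_pos": [0,-0.25,-0.02],"yaw": 0}

```text
clock: 16.5
eef_pos: [505.0, -255.0, 279.1]
tcp_rot: [3.141, 0.001, 1.934]
contact_force: [0.4, 0.8, 8.9]
opening: 0.313
grasp_force: 97.5
```

apply_moves:
  deltas:
    - {"claw": 1,"delta_pos": [0,-0.25,-0.021],"yaw": 0}
    - {"claw": 1,"delta_pos": [0,-0.25,-0.021],"yaw": 0}
    - {"claw": 1,"delta_pos": [0,-0.25,-0.021],"yaw": 0}
    - {"claw": 1,"delta_pos": [0,-0.25,-0.021],"yaw": 0}
    - {"claw": 1,"delta_pos": [0,-0.25,-0.021],"yaw": 0}
    - {"claw": 1,"delta_pos": [0,-0.25,-0.021],"yaw": 0}
    - {"claw": 1,"delta_pos": [0,-0.25,-0.021],"yaw": 0}

```text
clock: 17.38
eef_pos: [488.7, -261.2, 280.6]
tcp_rot: [3.141, 0.0, 1.934]
contact_force: [0.9, 2.1, 8.4]
opening: 0.318
grasp_force: 97.5
```

apply_moves:
  deltas:
    - {"claw": 1,"delta_pos": [0,-0.25,-0.021],"yaw": 0}
    - {"claw": 1,"delta_pos": [0,-0.25,-0.021],"yaw": 0}
    - {"claw": 1,"delta_pos": [0,-0.25,-0.021],"yaw": 0}
    - {"claw": 1,"delta_pos": [0,-0.25,-0.021],"yaw": 0}
    - {"claw": 1,"delta_pos": [0,-0.25,-0.021],"yaw": 0}
    - {"claw": 1,"delta_pos": [0,-0.25,-0.021],"yaw": 0}
    - {"claw": 1,"delta_pos": [0,-0.25,-0.021],"yaw": 0}

```text
clock: 18.25
eef_pos: [472.3, -267.3, 282.0]
tcp_rot: [3.141, 0.0, 1.934]
contact_force: [1.0, 1.9, 8.5]
opening: 0.318
grasp_force: 97.4
```

apply_moves:
  deltas:
    - {"claw": 1,"delta_pos": [0,-0.25,-0.021],"yaw": 0}
    - {"claw": 1,"delta_pos": [0,-0.25,-0.021],"yaw": 0}
    - {"claw": 1,"delta_pos": [0,-0.25,-0.021],"yaw": 0}
    - {"claw": 1,"delta_pos": [0,-0.25,-0.021],"yaw": 0}
    - {"claw": 1,"delta_pos": [0,-0.25,-0.021],"yaw": 0}
    - {"claw": 1,"delta_pos": [0,-0.25,-0.021],"yaw": 0}
    - {"claw": 1,"delta_pos": [0,-0.25,-0.021],"yaw": 0}

```text
clock: 19.12
eef_pos: [455.8, -273.6, 283.4]
tcp_rot: [3.141, 0.0, 1.934]
contact_force: [-0.5, 1.5, 8.2]
opening: 0.314
grasp_force: 97.4
```

```bash
python3 chk.py
```

```text
scene [(-50, 33, 52.8), (-30, 34, 52.5), (-10, 30, 52.2), (10, 31, 52.4), (30, 30, 52.7), (50, 34, 53.2)]
top [(-50, 64, 51.1), (-30, 65, 51.3), (-10, 66, 50.8), (10, 65, 50.8), (30, 49, 51.9)]
t 19.23 pos [ 455.6 -273.7  283.4] rot [3.1414e+00 2.0000e-04 1.9337e+00] F [-1.5  0.9  8.8] open 0.317 g 97.4
57.73685827908467 0.00023721234565186143
```

apply_moves:
  deltas:
    - {"claw": 1,"delta_pos": [0,-0.25,-0.021],"yaw": 0}
    - {"claw": 1,"delta_pos": [0,-0.25,-0.021],"yaw": 0}
    - {"claw": 1,"delta_pos": [0,-0.25,-0.021],"yaw": 0}
    - {"claw": 1,"delta_pos": [0,-0.25,-0.021],"yaw": 0}
    - {"claw": 1,"delta_pos": [0,0,0],"yaw": 0}
    - {"claw": 1,"delta_pos": [0,0,-1],"yaw": 0}
    - {"claw": 1,"delta_pos": [0,0,-3],"yaw": 0}
    - {"claw": 1,"delta_pos": [0,0,-3],"yaw": 0}

```text
clock: 20.23
eef_pos: [445.8, -276.9, 354.1]
tcp_rot: [-3.14, -0.002, 1.934]
contact_force: [0.5, -1.3, -2.2]
opening: 0.317
grasp_force: 95.6
```

```bash
python3 chk.py
```

```text
scene [(-50, 35, 52.7), (-30, 34, 52.0), (-10, 38, 52.2), (10, 34, 52.8), (30, 32, 52.3), (50, 27, 52.4)]
top [(-50, 65, 51.3), (-30, 65, 51.2), (-10, 67, 51.0), (10, 64, 50.9), (30, 65, 50.7), (50, 57, 51.0)]
t 20.32 pos [ 446.9 -277.5  356.6] rot [3.1393 0.0032 1.9338] F [ 0.5 -0.7 -1.4] open 0.319 g 95.6
67.26330998953355 0.4862321863351682
```

apply_moves:
  deltas:
    - {"claw": 1,"delta_pos": [4.331,2.312,0],"yaw": 0}
    - {"claw": 1,"delta_pos": [4.331,2.312,0],"yaw": 0}
    - {"claw": 1,"delta_pos": [4.331,2.312,0],"yaw": 0}
    - {"claw": 1,"delta_pos": [4.331,2.312,0],"yaw": 0}
    - {"claw": 1,"delta_pos": [4.331,2.312,0],"yaw": 0}
    - {"claw": 1,"delta_pos": [4.331,2.312,0],"yaw": 0}
    - {"claw": 1,"delta_pos": [4.331,2.312,0],"yaw": 0}
    - {"claw": 1,"delta_pos": [4.331,2.312,0],"yaw": 0}

```text
clock: 21.32
eef_pos: [495.6, 113.9, 352.8]
tcp_rot: [-3.14, -0.0, 1.934]
contact_force: [0.5, -0.1, -1.2]
opening: 0.315
grasp_force: 95.8
```

apply_moves:
  deltas:
    - {"claw": 1,"delta_pos": [4.331,2.312,0],"yaw": 0}
    - {"claw": 1,"delta_pos": [0,0,0],"yaw": 0.1623}
    - {"claw": 1,"delta_pos": [0,0,0],"yaw": 0.1623}
    - {"claw": 1,"delta_pos": [0,0,0],"yaw": 0.1623}
    - {"claw": 1,"delta_pos": [0,0,0],"yaw": 0.1623}
    - {"claw": 1,"delta_pos": [0,0,0],"yaw": 0.1623}
    - {"claw": 1,"delta_pos": [0,0,0],"yaw": 0}
    - {"claw": 1,"delta_pos": [0,0,0],"yaw": 0}

```text
clock: 22.32
eef_pos: [502.2, 161.0, 353.2]
tcp_rot: [-3.141, 0.001, 1.126]
contact_force: [0.3, 0.6, -1.8]
opening: 0.313
grasp_force: 95.8
```

apply_moves:
  deltas:
    - {"claw": 1,"delta_pos": [0.02,0.07,3],"yaw": 0}
    - {"claw": 1,"delta_pos": [0,0,2],"yaw": 0}
    - {"claw": 1,"delta_pos": [0,0,1],"yaw": 0}
    - {"claw": 1,"delta_pos": [0,0,0],"yaw": 0}

```text
clock: 22.82
eef_pos: [503.0, 161.0, 293.4]
tcp_rot: [-3.141, 0.001, 1.123]
contact_force: [0.0, -0.1, -1.4]
opening: 0.315
grasp_force: 95.9
```

apply_moves:
  deltas:
    - {"claw": 1,"delta_pos": [0,0,1.2],"yaw": 0}
    - {"claw": 1,"delta_pos": [0,0,1.2],"yaw": 0}
    - {"claw": 1,"delta_pos": [0,0,1.2],"yaw": 0}
    - {"claw": 1,"delta_pos": [0,0,0.8],"yaw": 0}
    - {"claw": 1,"delta_pos": [0,0,0],"yaw": 0}

```text
clock: 23.45
eef_pos: [502.9, 160.9, 249.0]
tcp_rot: [-3.141, 0.001, 1.122]
contact_force: [-0.2, 0.2, -1.8]
opening: 0.317
grasp_force: 95.9
```

apply_moves:
  deltas:
    - {"claw": 1,"delta_pos": [0,0,0.3],"yaw": 0}
    - {"claw": 1,"delta_pos": [0,0,0.2],"yaw": 0}
    - {"claw": 1,"delta_pos": [0,0,0],"yaw": 0}

```text
clock: 23.82
eef_pos: [503.2, 161.0, 244.9]
tcp_rot: [3.142, -0.0, 1.122]
contact_force: [1.6, 0.6, -2.8]
opening: 0.319
grasp_force: 95.9
```

apply_moves:
  deltas:
    - {"claw": 1,"delta_pos": [0,0,0.1],"yaw": 0}
    - {"claw": 1,"delta_pos": [0,0,0],"yaw": 0}

```text
clock: 24.08
eef_pos: [503.3, 161.0, 244.3]
tcp_rot: [3.141, -0.0, 1.122]
contact_force: [-1.5, -1.2, 3.7]
opening: 0.316
grasp_force: 97.1
```

apply_moves:
  deltas:
    - {"claw": 1,"delta_pos": [0,0,0.07],"yaw": 0}
    - {"claw": 1,"delta_pos": [0,0,0],"yaw": 0}

```text
clock: 24.32
eef_pos: [503.3, 161.0, 244.3]
tcp_rot: [3.141, -0.0, 1.122]
contact_force: [-5.1, -2.3, 14.1]
opening: 0.317
grasp_force: 99.0
```

Seated. Release slowly, then rise straight up.

apply_moves:
  deltas:
    - {"claw": 1,"delta_pos": [0,0,-0.12],"yaw": 0}
    - {"claw": 0.1,"delta_pos": [0,0,0],"yaw": 0}
    - {"claw": -0.4,"delta_pos": [0,0,0],"yaw": 0}
    - {"claw": -1,"delta_pos": [0,0,0],"yaw": 0}
    - {"claw": -1,"delta_pos": [0,0,0],"yaw": 0}
    - {"claw": -1,"delta_pos": [0,0,0],"yaw": 0}
    - {"claw": -1,"delta_pos": [0,0,-1],"yaw": 0}
    - {"claw": -1,"delta_pos": [0,0,-3],"yaw": 0}

```text
clock: 25.32
eef_pos: [502.6, 160.8, 284.1]
tcp_rot: [-3.14, 0.002, 1.122]
contact_force: [-0.2, -0.6, 0.2]
opening: 1.002
grasp_force: 0.0
```

apply_moves:
  deltas:
    - {"claw": -1,"delta_pos": [0,0,-4],"yaw": 0}
    - {"claw": -1,"delta_pos": [0,0,-4],"yaw": 0}
    - {"claw": -1,"delta_pos": [0,0,-4],"yaw": 0}
    - {"claw": -1,"delta_pos": [0,0,0],"yaw": 0}
    - {"claw": -1,"delta_pos": [0,0,0],"yaw": 0}

```text
clock: 25.95
eef_pos: [502.8, 160.9, 404.2]
tcp_rot: [-3.142, 0.0, 1.122]
contact_force: [-0.2, 0.3, -0.5]
opening: 0.998
grasp_force: 0.0
```

```bash
python3 - <<'E'
from h import *
s,f,P=wrist("w9"); clocks(s)
k=np.zeros(P.shape[:2],bool); k[150:265,250:395]=1
k&=np.hypot(P[...,0]-502,P[...,1]-161)<75
for a,b in((59,66),(67,75),(118,135)):
    m=k&(P[...,2]>a)&(P[...,2]<b); q=P[m]
    print(a,b,[np.round(x,1) for x in cv2.minAreaRect(q[:,:2].astype(np.float32))],m.sum(),np.round(np.median(q,0),1))
f=r.grab_frame("scene"); cv2.imwrite("pics/s9.png",f["img"])
E
python3 chk.py
```

```text
t 25.95 pos [502.8 160.9 404.2] rot [-3.1415  0.      1.1223] F [-0.2  0.3 -0.5] open 0.998 g 0.0
59 66 [array([502.8, 160.8]), array([55.8, 70.1]), np.float64(64.4)] 825 [514.8 174.7  61.1]
67 75 [array([502.7, 160.6]), array([50. , 49.9]), np.float64(64.1)] 1609 [509.7 170.5  69.1]
118 135 [array([502.8, 160.9]), array([27.5, 27.9]), np.float64(65.0)] 1372 [503.5 162.5 123.7]
scene [(-50, 41, 52.4), (-30, 37, 52.4), (-10, 40, 52.0), (10, 34, 51.9), (30, 32, 52.0), (50, 30, 52.7)]
top [(-50, 62, 50.8), (-30, 64, 50.6), (-10, 65, 50.9), (10, 67, 51.4), (30, 65, 51.1), (50, 66, 50.9)]
t 26.15 pos [502.9 160.9 403.2] rot [-3.1401e+00  1.5000e-03  1.1223e+00] F [-0.1 -0.   0.1] open 1.002 g 0.0
-140.76148340393183 -389.5068158760235
```

View pics/s9.png

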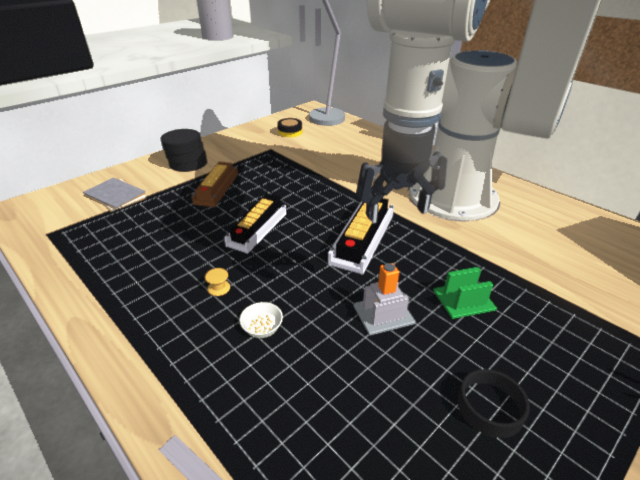

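The roller stands upright and centred in its rest (388,285) and the gripper is clear. All six scales are flush (257,220), and the dish, spool and cuff haven't moved. Handing in.

```bash
python3 -c "
from rig import r; print(r.sign_off())"
```

```text
the job is handed in; nothing more can be done
None
```

The job is handed in (no verdict was returned): by camera check all six scales are home after one unbroken stroke, the roller is upright and released in its rest, and the dish, cuff and spool look unmoved; about 26 s of the 69 s were used.

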